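# Snap the filter's rim tabs down in one fingertip stroke

## Robot

A 7-joint arm with a two-finger parallel gripper is mounted at the origin on the work surface. World frame = base frame: x ahead of the robot, y to its left, z up, the work surface at z = 0. Lengths are in mm, angles in rad, forces in N, time in s.
With the tool pointing down it reaches from about 425 to 825 mm from the base axis. Payload 3.6 kg.
Tool frame: the origin (TCP) lies at the very end of the fingers, on their centre line; the grasp point (between the pads) lies 19 mm behind it; x points along the fingers, y is the direction in which the jaws open and shut, and the axes are right-handed (so a half turn about x gives the same grasp; the last joint's range is limited). The gripper opens to 93 mm and grips with 3 to 60 N. Pads are 15 mm wide; open, the fingers measure 128 mm over their backs; the gripper's body (75 mm by 188 mm) begins 65 mm behind the grasp point.
Start: joints at [1.21, 0.615, -0.013, 1.423, 0.008, 1.103, -0.04], TCP at [213.588, -613.875, 218.64] pointing down, gripper open.
Joint ranges: [-3.12, 3.12], [-0.3, 2.06], [-1.34, 1.32], [0.26, 2.42], [-1.36, 4.5], [0.01, 1.98], [-2.84, 2.84]. Speed limits (rad/s): [2.79, 2.79, 3.14, 3.14, 3.14, 3.14, 3.14].

## Interface

Orientations are given as a unit quaternion [x, y, z, w].
In Python, from cell import env gives the robot as it stands. The module is installed in compiled form; this text tells all that it offers. Calls block until the motion is done:
- env.movep(position, orientation): joint-space move of the TCP to a pose.
- env.line_to(position, v=150, rot=None, force_limit=None): straight line of the TCP; rot=None keeps the orientation; v is the mean speed in mm/s. With force_limit (N) it stops when the force on the tool has changed by that much, and returns True; else False.
- env.movej(angles): joint-space move.
- env.gripper_to(opening): opening from 0.0 (shut) to 1.0 (fully open); the grip force is fixed at half the most; returns when the fingers have stopped.
- env.dwell(seconds).
- env.ik(position, orientation): joint angles nearest the present ones, or None.
- env.observe(): the state.
- env.camera(name): name is "scene" or "top" or "wrist"; returns the picture (480x640x3 uint8, blue, green, red); there is no depth.
- env.camera_params(name): a dict with "intrinsics" (3x3 intrinsics, pixels), "R" (3x3) and "t" (3): a world point X has camera coordinates R X + t. Camera axes: x right, y down, z forward; pixel columns grow to the right and rows downward; lengths in mm; the calibration is good to about 2 mm. A picture is of the moment at which its call begins: read the wrist's pose just before it. camera_params takes no time and is no camera call; for the wrist camera it gives the pose at the moment of the call.
A pose or a line that the arm cannot do raises env.PlanningError and nothing moves.
- env.job_done(): hands the job in, once; it reports no verdict.
The state is a dict: "t": time; "joints": joint angles; "dq": joint speeds; "joint_efforts": joint torques, N m; "ee_pos": TCP position; "eef_rot": TCP orientation; "force": force on the tool from outside, world axes, zero at the start; "torque": the same for the moment, N m; "gripper_width": opening from 0.0 (shut) to 1.0 (fully open).
Only numpy, scipy, OpenCV 4.12 (cv2) and the standard library are available. Lean on these libraries where they do the work, as an engineer would, in place of code of your own. Each camera call takes 0.05 s, during which the arm holds its last target.

## Task

Press down the row of four snap tabs on the round filter's rim by running shut fingertips along the rim in one gentle stroke, beginning with the tab next to the pull tongue and staying down along the row until the last tab is well down. Only touch the filter: leave it lying where it is, do not lift it, and leave the crates, dust bin, brush roll and bowl alone. Then move clear.

Things in the scene. Friction and masses are not known exactly. Their poses are not given: they have to be found in the camera images.
- filter: round grey pleated filter, 0.9 kg, lying loose in a low black seat ring (224 mm wide, 20 mm high) fixed to the counter: 200 mm diameter; its flat rim, 70 to 100 mm from the axis, is 50 mm above the counter, the pleats inside no higher. Origin at the centre of the underside, z up, x pointing midway between tabs 2 and 3. A pull tongue 32 mm wide, top 46 mm up, sticks out to 133 mm from the axis between two 44 mm high lugs, 40 degrees clockwise (from above) of tab 1
- tab1 (a joint): how far snap tab 1 is pushed down, in m: 0 = fully raised (its crest 12 mm above the rim), 0.012 = fully down (crest flush with the rim). Moves straight down, held by about 0.6 N of friction, stays where it is left; it has caught once it is 0.007 m down
- tab1_rim (a point): point on the filter at rim level, at the middle of snap tab 1, 85 mm from the filter's axis. It is the one next to the pull tongue. Tabs 1 to 4 follow the rim anticlockwise (from above), 40 degrees (59 mm) apart. Each is a hump 54 mm long along the rim, 16 mm wide, with 26 degree slopes up from the rim to a 4 mm crest: a fingertip sliding along the rim rides over it and pushes it down
- tab2 (a joint): how far snap tab 2 is pushed down, in m: 0 = fully raised (its crest 12 mm above the rim), 0.012 = fully down (crest flush with the rim). Moves straight down, held by about 0.6 N of friction, stays where it is left; it has caught once it is 0.007 m down
- tab2_rim (a point): point on the filter at rim level, at the middle of snap tab 2, 85 mm from the filter's axis. Tabs 1 to 4 follow the rim anticlockwise (from above), 40 degrees (59 mm) apart. Each is a hump 54 mm long along the rim, 16 mm wide, with 26 degree slopes up from the rim to a 4 mm crest: a fingertip sliding along the rim rides over it and pushes it down
- tab3 (a joint): how far snap tab 3 is pushed down, in m: 0 = fully raised (its crest 12 mm above the rim), 0.012 = fully down (crest flush with the rim). Moves straight down, held by about 0.6 N of friction, stays where it is left; it has caught once it is 0.007 m down
- tab3_rim (a point): point on the filter at rim level, at the middle of snap tab 3, 85 mm from the filter's axis. Tabs 1 to 4 follow the rim anticlockwise (from above), 40 degrees (59 mm) apart. Each is a hump 54 mm long along the rim, 16 mm wide, with 26 degree slopes up from the rim to a 4 mm crest: a fingertip sliding along the rim rides over it and pushes it down
- tab4 (a joint): how far snap tab 4 is pushed down, in m: 0 = fully raised (its crest 12 mm above the rim), 0.012 = fully down (crest flush with the rim). Moves straight down, held by about 0.6 N of friction, stays where it is left; it has caught once it is 0.007 m down
- tab4_rim (a point): point on the filter at rim level, at the middle of snap tab 4, 85 mm from the filter's axis. Tabs 1 to 4 follow the rim anticlockwise (from above), 40 degrees (59 mm) apart. Each is a hump 54 mm long along the rim, 16 mm wide, with 26 degree slopes up from the rim to a 4 mm crest: a fingertip sliding along the rim rides over it and pushes it down
- crates: two stacked light wooden crates, fixed: lower 300 x 300 x 110 mm, upper 300 x 190 x 90 mm on it (200 mm in all), origin at the centre of the underside. A bystander
- dust_bin: clear dust bin with black lid, 104 mm diameter, 144 mm tall, loose in the upper crate; origin at the centre of its underside. A bystander
- brush_roll: white brush roll with square grey ends, 212 mm long (along its x), 44 mm thick, loose on the counter; origin at the centre of its underside. A bystander
- bowl: stainless steel bowl, 124 mm diameter, 50 mm tall, loose on the counter; origin at the centre of its underside. A bystander
Things that resemble listed ones, but are neither listed nor needed, are in the scene too. What is shaped like the filter but blue or brown is not meant.

How it is judged:
By the outcome, as a careful person would: the job done as asked, in the order asked, and still so for the second after the job is handed in, with the robot touching nothing.
It also fails if it takes over 40 s, if anything falls off the work surface, if the arm or the gripper's body presses on something with over 40 N, if the wrist force passes 120 N, or if a joint passes its speed limit or range.

## Working session

There is one attempt and no reset: what is moved stays moved. The work goes in short steps, each a Python script; the robot and the scene stay as the last script left them, time stands still between calls to the robot, and variables do not carry over. Pictures are saved under pics/ and viewed, and the job is handed in when it is done.

```bash
mkdir -p pics; python3 - <<'E'
from cell import env
import cv2
for n in ["scene","top","wrist"]:
    p=env.camera_params(n); im=env.camera(n); cv2.imwrite(f"pics/{n}0.png",im)
    print(n,p["intrinsics"].round(1).tolist() if hasattr(p["intrinsics"],'round') else p["intrinsics"],p["R"],p["t"])
o=env.observe();print(o)
E
```

```text
scene [[464.0, 0.0, 321.3], [0.0, 464.0, 251.1], [0.0, 0.0, 1.0]] [[ 0.05517048  0.9983823   0.01374809]
 [ 0.82456313 -0.0377918  -0.56450636]
 [-0.56307359  0.04248026 -0.82531422]] [ -74.71372024 -395.32449551 1864.38155256]
top [[450.2, 0.0, 319.4], [0.0, 450.2, 245.0], [0.0, 0.0, 1.0]] [[-0.02024137 -0.99941393 -0.0276058 ]
 [-0.99054074  0.02379449 -0.13514019]
 [ 0.13571785  0.02460925 -0.99044185]] [  81.02302326  561.63746857 1128.54019085]
wrist [[400.4, 0.0, 322.8], [0.0, 400.4, 245.1], [0.0, 0.0, 1.0]] [[ 0.32883699 -0.94438462 -0.00197877]
 [-0.90017825 -0.31407642  0.30172027]
 [-0.28556147 -0.09743554 -0.95339444]] [-647.97100734  -36.53746665  392.28524231]
{'t': 0.15, 'joints': array([ 1.20950367,  0.61573935, -0.01260847,  1.42446379,  0.0080821 ,
        1.10339393, -0.0403987 ]), 'dq': array([-9.95979644e-05, -3.24034044e-03,  5.11897976e-04, -4.13723952e-03,
       -1.07189188e-03, -1.08947743e-03, -1.10931367e-03]), 'joint_efforts': array([ 1.09324934e-03, -4.59342742e+01,  2.09289403e-01, -1.65942585e+01,
       -6.11300301e-02,  1.81002729e-02,  1.79169292e-04]), 'ee_pos': array([ 213.39878457, -613.36106413,  217.74206056]), 'eef_rot': array([-0.69710258, -0.11851367,  0.69733642, -0.11715127]), 'force': array([-0.08057728,  0.56461045,  0.04213549]), 'torque': array([ 0.01998336,  0.0072172 , -0.00156052]), 'gripper_width': 1.0004200737110556}
```

View pics/scene0.png

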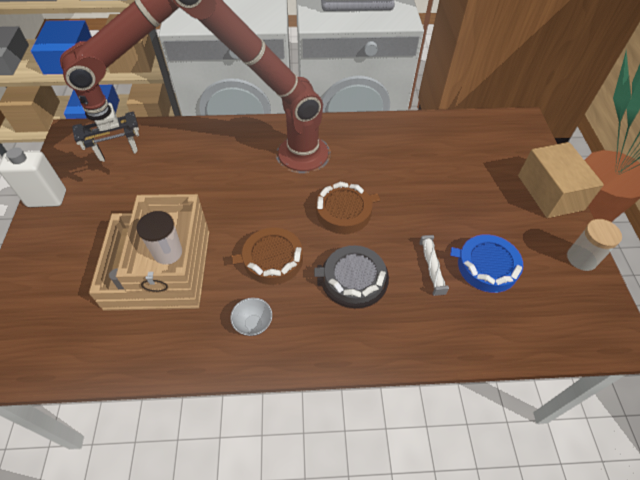

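View pics/top0.png

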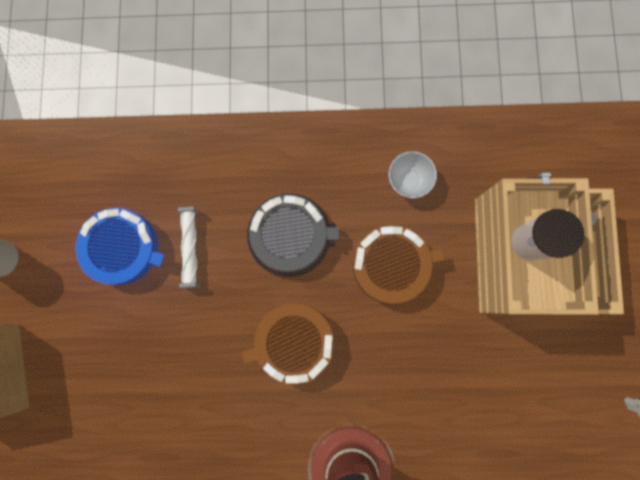

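View pics/wrist0.png

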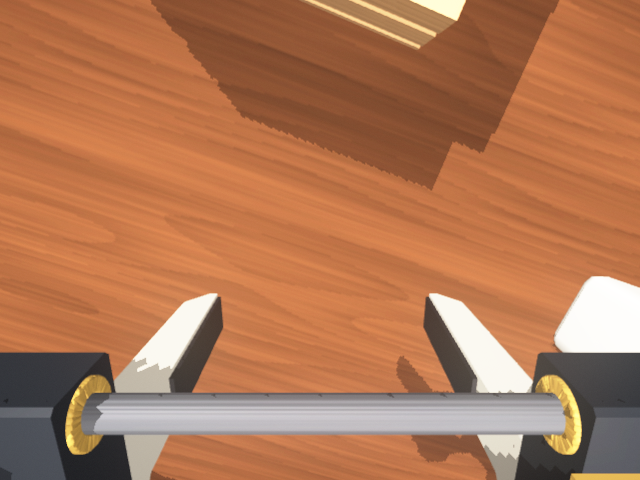

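The top view shows the grey filter at about (288,235), with its tongue to the right at (335,233). Its white tabs run anticlockwise from (312,208) to (257,220). Next I measure these points.

```bash
cat > h.py <<'E'
import numpy as np, cv2
def ray(p,uv,z):
    K,R,t=map(np.array,(p["intrinsics"],p["R"],p["t"]))
    c=-R.T@t; d=R.T@np.linalg.inv(K)@np.array([uv[0],uv[1],1.])
    return c+d*(z-c[2])/d[2]
def proj(p,X):
    K,R,t=map(np.array,(p["intrinsics"],p["R"],p["t"])); q=K@(R@np.array(X)+t); return q[:2]/q[2]
def circ(P):
    P=np.array(P)[:,:2]; A=np.c_[2*P,np.ones(len(P))]; s=np.linalg.lstsq(A,(P**2).sum(1),rcond=None)[0]
    return s[:2],np.sqrt(s[2]+s[0]**2+s[1]**2)
def tabs(im,box,vmin=150,amin=20):
    x0,y0,x1,y1=box; hsv=cv2.cvtColor(im,cv2.COLOR_BGR2HSV)
    m=((hsv[...,2]>vmin)&(hsv[...,1]<60)).astype(np.uint8); k=np.zeros_like(m); k[y0:y1,x0:x1]=1; m*=k
    n,l,s,c=cv2.connectedComponentsWithStats(m)
    return [(c[i],s[i,4]) for i in range(1,n) if s[i,4]>amin],m
E
python3 - <<'E'
from cell import env
from h import *
for n,box in [("top",(240,185,345,285)),("scene",(305,240,395,310))]:
    im=cv2.imread(f"pics/{n}0.png"); p=env.camera_params(n)
    T,m=tabs(im,box)
    P=[ray(p,c,57) for c,a in T]
    print(n,[(c.round(1).tolist(),int(a),q[:2].round(1).tolist()) for (c,a),q in zip(T,P)])
    if len(P)>2: print(circ(P))
    x0,y0,x1,y1=box; cv2.imwrite(f"pics/{n}crop.png",cv2.resize(im[y0:y1,x0:x1],None,fx=5,fy=5,interpolation=cv2.INTER_CUBIC))
E
```

```text
top [([303.3, 205.8], 322, [664.4, 107.8]), ([263.6, 212.2], 321, [650.2, 210.9])]
scene [([374.7, 284.1], 183, [653.8, 206.2]), ([344.5, 288.8], 190, [665.9, 109.8])]
```

View pics/topcrop.png

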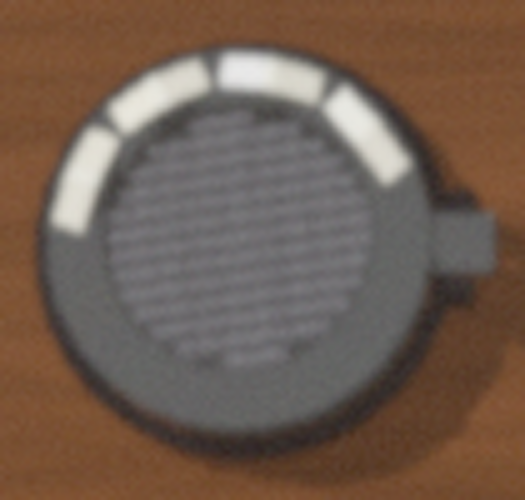

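View pics/scenecrop.png

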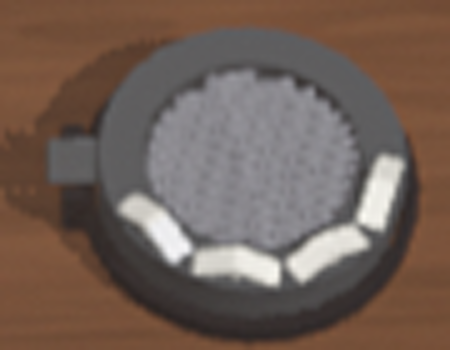

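The grey filter's centre is at about (575,150). Tab 1 is on the tongue side and the row runs anticlockwise. Next I shut the gripper and look from the wrist camera above the filter.

```bash
python3 - <<'E'
from cell import env
from h import *
from scipy.spatial.transform import Rotation as Ro
o=env.observe(); p=env.camera_params("wrist")
Rt=Ro.from_quat(o["eef_rot"]).as_matrix(); print(Rt.round(3))
R=np.array(p["R"]);c=-R.T@p["t"]
co=Rt.T@(c-o["ee_pos"]); ax=Rt.T@R[2]; print("cam in tool",co,ax)
# nominal orientation: x down, jaw y perpendicular to radial dir at yaw a
d=np.array([575,150.]);a=np.arctan2(d[1],d[0])
a0=np.arctan2(*o["ee_pos"][[1,0]])
q=(Ro.from_euler('z',a-a0)*Ro.from_quat(o["eef_rot"]))
# clean: x exactly down
M=q.as_matrix(); y=M[:,1]; y[2]=0; y/=np.linalg.norm(y); x=np.array([0,0,-1.]); M=np.c_[x,y,np.cross(x,y)]
q=Ro.from_matrix(M).as_quat(); print("q",q,M.round(3).tolist())
z=320
cw=M@co; aw=M@ax
s=(z+cw[2]-50)/-aw[2]
pos=np.array([575,150,0])-(cw+aw*s); pos[2]=z; print(pos)
np.save("q.npy",q)
j=env.ik(pos,q); print(j)
env.gripper_to(0.0)
env.movep([450,-250,380],q) if env.ik([450,-250,380],q) is not None else print("no via")
env.movep(pos,q)
env.dwell(0.3)
o=env.observe();p=env.camera_params("wrist"); im=env.camera("wrist"); cv2.imwrite("pics/w1.png",im); np.savez("w1.npz",**p)
print(o["t"],o["ee_pos"],o["joints"],o["force"],o["gripper_width"])
E
```

```text
[[-0.001  0.329 -0.944]
 [ 0.002 -0.944 -0.329]
 [-1.    -0.002  0.   ]]
cam in tool [-166.15110686   -0.98300619  -83.69109631] [9.53401134e-01 3.64074360e-04 3.01705395e-01]
q [ 0.43230606  0.55956364 -0.43230606  0.55956364] [[0.0, 0.968, 0.252], [0.0, 0.252, -0.968], [-1.0, 0.0, 0.0]]
[562.07471153 202.77608408 320.        ]
[ 0.11455196  0.57676468 -0.88503705  1.40198893  0.44527502  1.36985743
 -0.52267793]
5.3083 [562.31915548 202.12206005 320.11597268] [ 0.02434673  0.52861751 -0.69603244  1.40487843  0.33982698  1.32923009
 -0.43091785] [-0.05272263  0.4005068  -0.027507  ] 0.0036249521207352307
```

View pics/w1.png

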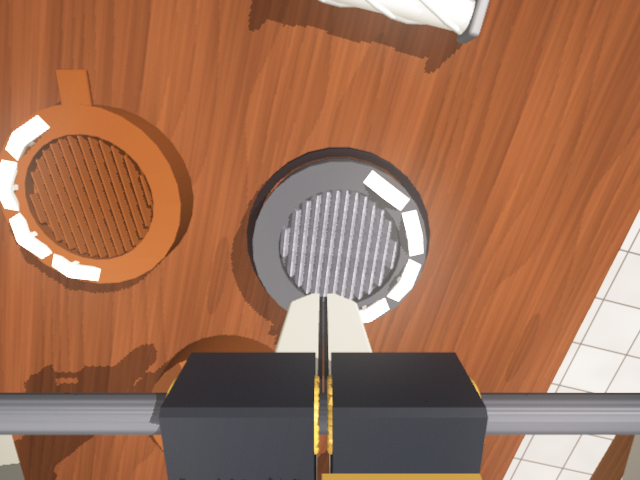

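The wrist view shows the grey filter at (340,235) with tabs 2–4 on its right side, but the fingers hide tab 1 and the tongue. I move 75 mm towards −y and measure there.

```bash
python3 - <<'E'
from cell import env
from h import *
q=np.load("q.npy")
env.line_to([545,130,320]); env.dwell(0.3)
p=env.camera_params("wrist"); im=env.camera("wrist"); cv2.imwrite("pics/w2.png",im); np.savez("w2.npz",**p)
o=env.observe(); print(o["t"],o["ee_pos"],o["joints"],o["force"])
T,m=tabs(im,(200,40,470,300),180,60)
P=[ray(p,c,56) for c,a in T]
for (c,a),X in zip(T,P): print(c.round(1),a,X.round(1))
cv2.imwrite("pics/w2m.png",m*255)
if len(P)>2: print(circ(P))
E
```

```text
6.3583 [544.96539733 130.72881939 319.90539327] [ 0.17339175  0.46491572 -0.709982    1.51024705  0.30946646  1.28139005
 -0.3163296 ] [-0.76213093 -1.25842804  0.83870734]
[422.9 128.8] 924 [624.8 229.7  56. ]
[363.  189.4] 392 [582.9 153.7  56. ]
[372.4 190.5] 386 [593.1 155.2  56. ]
[353.5 188.6] 378 [572.7 152.   56. ]
[381.7 192.2] 359 [603.3 155.9  56. ]
[344.1 187.6] 355 [562.6 150.5  56. ]
[390.9 194.1] 322 [613.6 156.6  56. ]
[334.4 187.3] 305 [552.5 148.1  56. ]
[400.  196.5] 271 [623.9 156.5  56. ]
[449.9 175.5] 845 [668.5 191.6  56. ]
[324.9 186.4] 232 [542.3 146.4  56. ]
[409.5 197.1] 237 [634.  158.5  56. ]
[418.4 200. ] 171 [644.5 158.   56. ]
[315.5 185.7] 103 [532.3 144.6  56. ]
[439.4 228.2] 765 [677.4 133.7  56. ]
[398.8 262.4] 737 [646.2  83.7  56. ]
[310.7 296.7] 102 [559.3  16.7  56. ]
[335.1 296.6] 108 [587.  24.  56.]
(array([608.16826151, 109.05916061]), np.float64(72.4490898712925))
```

View pics/w2.png

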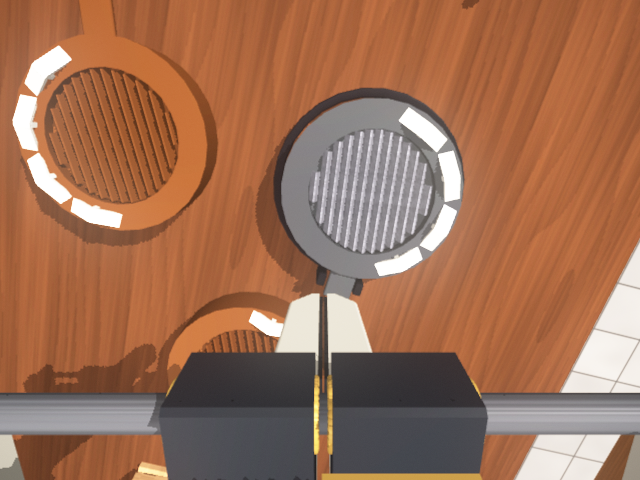

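All four tabs are visible: tab 1 (399,262), tab 2 (439,228), tab 3 (450,176) and tab 4 (423,129). The tongue is at (342,287). I fit the circle and cross-check it against the outer edge and the other views.

```bash
python3 - <<'E'
from cell import env
from h import *
p=np.load("w2.npz"); im=cv2.imread("pics/w2.png")
uv=[(398.8,262.4),(439.4,228.2),(449.9,175.5),(422.9,128.8)]
for z in (50,56,60):
    P=np.array([ray(p,c,z) for c in uv]); C,r=circ(P); a=np.degrees(np.arctan2(P[:,1]-C[1],P[:,0]-C[0]))
    print(z,C.round(1),r.round(1),a.round(1),np.diff(a).round(1), np.linalg.norm(np.diff(P,axis=0),axis=1).round(1))
t=ray(p,(342,287),46); print("tongue",t)
# inner pleat circle (r70) : bright/striped vs. rim; rim grey outline by low saturation
hsv=cv2.cvtColor(im,cv2.COLOR_BGR2HSV)
m=((hsv[...,1]<60)&(hsv[...,2]>70)).astype(np.uint8); k=np.zeros_like(m); k[60:290,265:475]=1; m=cv2.morphologyEx(m*k,cv2.MORPH_CLOSE,np.ones((9,9)))
m=cv2.morphologyEx(m,cv2.MORPH_OPEN,np.ones((25,25)))
c=max(cv2.findContours(m,0,1)[0],key=cv2.contourArea)[:,0]
# left/upper rim boundary only (no tabs)
C0=np.array([370,188]); sel=[u for u in c if u[0]<390 and u[1]<265]
P=np.array([ray(p,u,50) for u in sel]); C,r=circ(P); print("rim fit",C,r,len(sel), np.std(np.linalg.norm(P[:,:2]-C,axis=1)))
# top & scene
for n,box in [("top",(240,185,345,285)),("scene",(305,240,395,310))]:
    pp=env.camera_params(n)
    # view reprojection residual
    if n=="top": obs={"tabs12":(303.3,205.8),"tabs34":(263.6,212.2)}
    else: obs={"tabs34":(374.7,284.1),"tabs12":(344.5,288.8)}
    P=[ray(p,u,56) for u in uv]
    print(n,obs,proj(pp,(P[0]+P[1])/2),proj(pp,(P[2]+P[3])/2))
E
```

```text
50 [595.3 149.8] 85.9 [-52.2 -11.5  28.9  68.9] [40.7 40.5 39.9] [59.7 59.4 58.7]
56 [594.3 150.7] 84.7 [-52.2 -11.5  28.9  68.9] [40.7 40.5 39.9] [58.9 58.6 57.9]
60 [593.6 151.3] 83.9 [-52.2 -11.5  28.9  68.9] [40.7 40.5 39.9] [58.4 58.  57.3]
tongue [593.19731699  33.80588794  46.        ]
rim fit [602.61163822 153.8954826 ] 107.81886688122843 244 1.8796173183438416
top {'tabs12': (303.3, 205.8), 'tabs34': (263.6, 212.2)} [302.97702446 206.8543857 ] [263.76478811 213.58767799]
scene {'tabs34': (374.7, 284.1), 'tabs12': (344.5, 288.8)} [344.04042029 287.7799111 ] [375.85815398 282.28209188]
```

The fit is consistent: radius 84.7 mm, 40° spacing, and the tongue at −91° against an expected −92°. The top and scene views agree to about 2.5 mm, both slightly towards +x. I take the centre as (595.5,150.5). Next is a touch-down on the bare rim just before tab 1, to find its height.

```bash
python3 - <<'E'
from cell import env
from h import *
q=np.load("q.npy"); C=np.array([595.5,150.5]); r=85
a=np.radians(-87); s=C+r*np.array([np.cos(a),np.sin(a)])
env.movep([*s,110],q); env.line_to([*s,72],v=60); env.dwell(0.4)
o=env.observe(); print(o["t"],o["ee_pos"],o["force"],o["joints"]); f0=o["force"]
cv2.imwrite("pics/t1.png",env.camera("wrist"));cv2.imwrite("pics/s1.png",env.camera("scene"))
hit=env.line_to([*s,43],v=12,force_limit=3)
o=env.observe(); print(hit,o["t"],o["ee_pos"],o["force"]-f0)
E
```

```text
8.45 [600.06679319  65.59716824  72.18478956] [0.55427613 0.18051456 0.22365054] [ 0.1822783   0.77376877 -0.5525265   1.70464188  0.52784226  0.81591536
 -0.35788512]
True 10.1833 [599.95348377  65.60359829  50.41108956] [-0.62009834 -1.43913851  3.81392472]
```

View pics/t1.png

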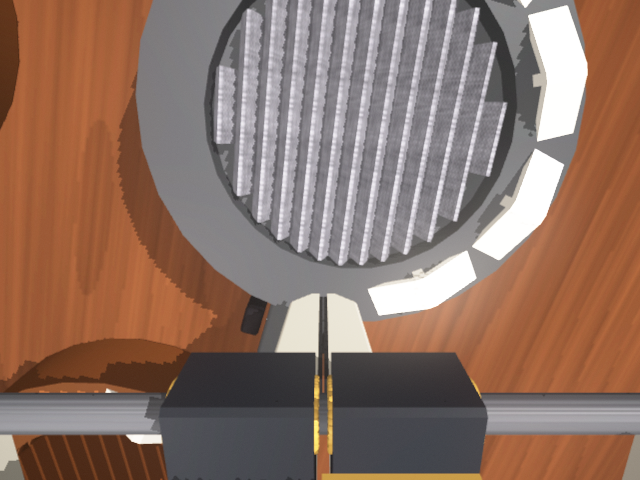

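The rim is at z = 50.4, as expected, and the tip sits on bare rim just before tab 1, whose near end is at (372,300). Now the stroke at about 1.5 mm above the rim.

```bash
python3 - <<'E'
from cell import env
from h import *
C=np.array([595.5,150.5]); r=85; z=51.9
pt=lambda d:[C[0]+r*np.cos(np.radians(d)),C[1]+r*np.sin(np.radians(d)),z]
env.line_to(pt(-87),v=10); env.dwell(0.2)
o=env.observe(); print(o["t"],o["ee_pos"],o["force"]); 
for d in list(range(-75,98,12))+[101]:
    h=env.line_to(pt(d),v=45,force_limit=15)
    o=env.observe(); e=o["ee_pos"]; rel=e[:2]-C
    print(d,h,round(o["t"],2),e.round(1),"r",round(float(np.hypot(*rel)),1),o["force"].round(1))
    if h: break
E
```

```text
10.7833 [599.80467327  65.56144437  51.71632625] [-0.23679353  0.12001554  0.13401515]
-75 False 11.32 [617.5  68.5  51.7] r 84.9 [-0.6 -0.2 -0.4]
-63 False 11.87 [634.5  75.1  51.9] r 84.9 [-0.6  1.1  0.2]
-51 False 12.41 [649.1  84.7  51.8] r 84.8 [-0.9  0.8  0.1]
-39 False 12.95 [661.5  97.3  51.8] r 84.8 [-0.7  0.5  0.4]
-27 False 13.49 [671.4 112.6  51.9] r 84.8 [-0.1 -0.5 -0.6]
-15 False 14.03 [677.6 129.2  51.9] r 84.8 [-1.3 -0.   1. ]
-3 False 14.57 [680.3 146.4  51.9] r 84.9 [ 0.7 -0.7  0.3]
9 False 15.12 [679.3 164.3  51.9] r 85.0 [-0.3  0.   0.5]
21 False 15.66 [674.5 182.1  52. ] r 85.1 [-0.3  0.4 -0.1]
33 False 16.2 [666.6 197.1  51.9] r 85.0 [ 0.8 -0.3  0.2]
45 False 16.74 [655.4 210.9  52. ] r 85.1 [-0.8  0.1  0.4]
57 False 17.28 [641.3 222.3  52. ] r 85.2 [ 0.2 -0.6 -0.4]
69 False 17.82 [625.6 230.1  51.9] r 85.1 [ 0.2 -0.2 -0.6]
81 False 18.37 [608.7 234.6  52. ] r 85.1 [-0.1 -0.5 -0.6]
93 False 18.91 [591.  235.4  52.1] r 85.1 [ 0.  -0.5  0.1]
101 False 19.32 [579.1 234.   52. ] r 85.1 [-0.3  0.7  0.1]
```

```bash
python3 - <<'E'
from cell import env
from h import *
q=np.load("q.npy")
e=env.observe()["ee_pos"]; env.line_to([e[0],e[1],140],v=90)
env.movep([545,125,230],q); env.dwell(0.3)
p=env.camera_params("wrist"); cv2.imwrite("pics/w3.png",env.camera("wrist"));cv2.imwrite("pics/s3.png",env.camera("scene")[200:350,220:540].repeat(2,0).repeat(2,1)); np.savez("w3.npz",**p)
print(env.observe()["t"])
E
```

```text
21.4833
```

View pics/w3.png

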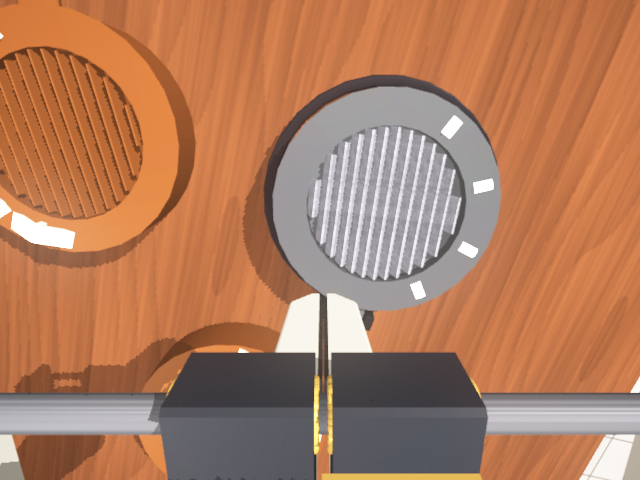

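View pics/s3.png

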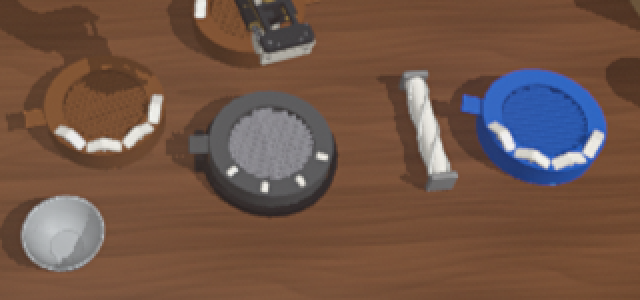

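All four tabs now show only short crest slivers: (418,290), (468,249), (484,186) and (452,127). The humps are nearly flush and look alike. I compare the crest positions with the earlier ones, move clear and hand in.

```bash
python3 - <<'E'
from cell import env
from h import *
p=np.load("w3.npz"); im=cv2.imread("pics/w3.png")
uv=[(418,290),(468,249),(484,186),(452,127)]
P=np.array([ray(p,u,51) for u in uv]); C,r=circ(P); print(C,r,np.degrees(np.arctan2(P[:,1]-C[1],P[:,0]-C[0])))
for u in uv:
    T,m=tabs(im,(u[0]-18,u[1]-18,u[0]+18,u[1]+18),215,15)
    c=max(cv2.findContours(m,0,1)[0],key=cv2.contourArea); b=cv2.boxPoints(cv2.minAreaRect(c)); B=[ray(p,x,51) for x in b]
    print("sliver mm",np.linalg.norm(B[0]-B[1]).round(1),np.linalg.norm(B[1]-B[2]).round(1))
q=np.load("q.npy"); e=env.observe()["ee_pos"]; env.line_to([e[0],e[1],320],v=150); env.dwell(0.3)
o=env.observe(); print(o["t"],o["ee_pos"],o["force"]); env.job_done()
E
```

```text
[594.57412606 150.69717561] 84.8934058857333 [-52.23502952 -11.91733985  27.71753305  67.93775682]
sliver mm 10.5 17.3
sliver mm 10.1 17.4
sliver mm 17.5 10.5
sliver mm 17.0 10.5
22.5333 [544.60282327 125.61530849 319.29962991] [0.37916754 0.25658028 0.05938673]
the job is handed in; nothing more can be done
```

All four snap tabs on the grey filter are pressed down and caught, and the job is handed in at 22.5 s of the 40 s allowed.

I shut the fingers, touched down lightly on the bare rim just before tab 1 and found the rim at z = 50.4 mm. I then ran one continuous stroke anticlockwise about 1.5 mm above the rim, past the end of tab 4, before lifting clear. The force readings taken along the stroke stayed below about 2 N.

**Tabs:** each shows only a crest sliver about 10 mm long and 17 mm wide. That puts the crests about 1.5 mm above the rim, so each tab is roughly 10.5 mm down (7 mm is enough to catch).

**Filter:** its fitted centre was (594.3, 150.7) before and (594.6, 150.7) after. Tab angles agree to within about 1°, so it stayed where it was.

**Bystanders:** in the scene picture after the stroke, the bowl and brush roll looked undisturbed. The crates and dust bin were outside that crop, but the arm did not work near them.

**Checks that disagreed:** a circle fit to the rim's outline in the wrist image gave a radius of 108 mm instead of 100, because it picked up the seat ring, so I discarded it. The top and scene cameras differed from the wrist camera by about 2.5 mm.

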